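# Seat the drill jig's locating pins in order

## Task

Locate the workpiece in the drill jig: with a fingertip, lightly press its three black-headed locating pins all the way down onto their bosses, one after the other: first the one with the large round head, then the T-bar head, then the small round head. Only push them, never pull a pin up, press no pin before its turn, and leave the loose parts and tools lying around undisturbed.

Things in the scene. Friction and masses are not known exactly. Their poses are not given: they have to be found in the camera images.
- jig: Drill jig bolted to the bench: grey base plate 220 x 280 x 18 mm, a steel workpiece on it, and above it an aluminium top plate 180 (x) x 240 (y) mm whose top face is 60 mm above the table. The three pins stand on the top plate, which one where changes, at least 100 mm apart. Origin: centre of the base plate's underside, on the table.
- disc_station: The round steel boss (26 mm across, 12 mm high, on springs: it gives up to 8 mm when pressed and comes back; bottoming it is too hard a press; standing on the jig's top plate) that guides the pin with the large round head (black disc 36 mm across, 12 mm thick), together with that pin. Origin: centre of the boss's underside, 60 mm above the table.
- disc_top (a point): Centre of the top face of the pin with the large round head (black disc 36 mm across, 12 mm thick); it moves with the pin. Height above the table 98 mm minus the pin's joint value (less still while its sprung boss is pressed down).
- disc_pin (a joint): Travel of the pin with the large round head (black disc 36 mm across, 12 mm thick), in m, growing as it is pressed down: it starts anywhere from 0 to 0.004. Pulled up it would go negative. It slides straight up and down and friction (about 3 N) keeps it where it is left; at 0 the head stands 14 mm clear of its boss, at 0.014 it rests on it, and the sprung boss yields 1 mm per 3 N.
- tbar_station: The round steel boss (26 mm across, 12 mm high, on springs: it gives up to 8 mm when pressed and comes back; bottoming it is too hard a press; standing on the jig's top plate) that guides the pin with the T-bar head (black bar 46 x 14 mm, 12 mm thick, long along its station's y), together with that pin. Origin: centre of the boss's underside, 60 mm above the table.
- tbar_top (a point): Centre of the top face of the pin with the T-bar head (black bar 46 x 14 mm, 12 mm thick, long along its station's y); it moves with the pin. Height above the table 98 mm minus the pin's joint value (less still while its sprung boss is pressed down).
- tbar_pin (a joint): Travel of the pin with the T-bar head (black bar 46 x 14 mm, 12 mm thick, long along its station's y), in m, growing as it is pressed down: it starts anywhere from 0 to 0.004. Pulled up it would go negative. It slides straight up and down and friction (about 3 N) keeps it where it is left; at 0 the head stands 14 mm clear of its boss, at 0.014 it rests on it, and the sprung boss yields 1 mm per 3 N.
- stub_station: The round steel boss (26 mm across, 12 mm high, on springs: it gives up to 8 mm when pressed and comes back; bottoming it is too hard a press; standing on the jig's top plate) that guides the pin with the small round head (black, 16 mm across, 12 mm thick), together with that pin. Origin: centre of the boss's underside, 60 mm above the table.
- stub_top (a point): Centre of the top face of the pin with the small round head (black, 16 mm across, 12 mm thick); it moves with the pin. Height above the table 98 mm minus the pin's joint value (less still while its sprung boss is pressed down).
- stub_pin (a joint): Travel of the pin with the small round head (black, 16 mm across, 12 mm thick), in m, growing as it is pressed down: it starts anywhere from 0 to 0.004. Pulled up it would go negative. It slides straight up and down and friction (about 3 N) keeps it where it is left; at 0 the head stands 14 mm clear of its boss, at 0.014 it rests on it, and the sprung boss yields 1 mm per 3 N.
- collar: Loose steel ring, 36 mm outside, 20 mm bore, 18 mm high, lying on the jig's top plate, about 70 mm or more from the nearest pin. Origin: centre of its underside. Leave alone.
- shaft: Loose stepped steel stub shaft, standing on the jig's top plate, foot 28 mm across, 34 mm high, about 70 mm or more from the nearest pin. Origin: centre of its underside. Leave alone.
- oil: Loose yellow oil bottle standing on the bench beside the jig, 52 mm across, 130 mm high. Origin: centre of its underside. Leave alone.
- wrench: Loose steel wrench lying flat on the bench beside the jig, along its own x. Leave alone.

How it is judged:
By the outcome, as a careful person would: the job done as asked, in the order asked, and still so for the second after the job is handed in, with the robot touching nothing.
It also fails if it takes over 38 s, if anything falls off the work surface, if the arm or the gripper's body presses on something with over 40 N, if the wrist force passes 120 N, or if a joint passes its speed limit or range.

## Robot

A 6-joint arm with a two-finger parallel gripper is mounted at the origin on the work surface. World frame = base frame: x ahead of the robot, y to its left, z up, the work surface at z = 0. Lengths are in m, angles in degrees, forces in N, time in s.
With the tool pointing down it reaches from about 0.25 to 0.725 m from the base axis. Payload 9.7 kg.
Tool frame: the origin (TCP) lies midway between the tips of the shut fingers; the grasp point (between the pads) lies 19 mm behind it; z points along the fingers, y is the line along which they close (so a half turn about z gives the same grasp; the last joint's range is limited). The gripper opens to 85 mm and grips with 20 to 120 N. Pads are 22 mm wide; open, the fingers measure 114 mm over their backs; the gripper's body (76 mm by 85 mm) begins 54 mm behind the grasp point. The pads swing forward as they close: fully open they stand 13 mm farther back than shut.
Start: joints at [-70.474, 4.979, 10.078, 95.1, 0, 90], TCP at [0.184, -0.518, 0.231] pointing down, gripper open.
Joint ranges: [-179.16, 179.16], [-48.56, 103.87], [-65.8, 70.77], [-126.05, 130.52], [-82.76, 87.17], [-180, 180]. Speed limits (degrees/s): [127.2, 127.2, 147.25, 180, 180, 180].

## Interface

Orientations are given as [roll, pitch, yaw] about the fixed x, y, z axes, in that order (R = Rz(yaw) Ry(pitch) Rx(roll)).
In Python, from workcell import bot gives the robot as it stands. The module is installed in compiled form; this text tells all that it offers.
- The arm moves only by the tool send_rows, never from a script. Its argument "moves" is one flat list of numbers, 7 for each row, row after row: the shift along the world's x, y, z normalised to -1 to 1, where 1 is 0.025 m, then the turn, a rotation vector about the world's x, y, z normalised to -1 to 1, where 1 is 0.15 rad, then the closure, from -1 (fully open) to 1 (shut), so that 0 is half open. A call has 1 to 8 rows; each row shifts and turns the commanded pose from where the row before left it; what a row does not reach is not made up. A row lasts 1/8 s, in which the tool goes at most 62.5 mm and 10.7 degrees, less where a joint would pass 70% of its speed; a pose out of reach is approached as far as the arm can. A call with a number of a shift or a turn outside -1 to 1 is refused whole. A call with a gripper value outside its range is refused whole. The fingers move at their own pace and stop on an object; "squeeze" is the grip in N (left out, the last holds). Time passes only in rows, so rows that do not move let the fingers close. It gives the time, the measured TCP pose, the force, the opening and the grip force at its end, in the units of the state.
- bot.get_obs(): the state, without advancing time (a new reading comes with each control period).
- bot.camera(name): name is "scene" or "top" or "wrist"; returns a dict with "color" (400x640x3 uint8, red, green, blue), "camera_matrix" (3x3 intrinsics, pixels), "R" (3x3) and "t" (3): a world point X has camera coordinates R X + t. Camera axes: x right, y down, z forward; pixel columns grow to the right and rows downward; lengths in m; the calibration is good to about 2 mm. A picture is of the moment at which its call begins. There is no depth.
- bot.job_done(): hands the job in; it is judged then, once.
Trained networks look in the newest picture that a camera, given by its name, has taken for a name from the list of things; names that differ only in an ending like _2 or _b are one class to them, and where a whole thing is asked for, a point or a joint stands for the part that bears it (a point fixed in the world has none). Each returns a list of dicts, best first, with "p" (0 to 1); they miss things now and then, are a little off and sometimes report something else, mostly with a low value. They report only what shows in the picture. A call takes as long as a camera call.
- bot.boxes_of(camera, query): "extent" ([left, top, right, bottom] in pixels, round what is visible of it).
- bot.trace(camera, query): "region" (400x640 bool, what is visible of it) and "extent" ([left, top, right, bottom] in pixels, round what is visible of it).
- bot.landmark_of(camera, query): "pixel" ([column, row] in pixels: a listed point, or the origin of a listed thing).
The state is a dict: "time": time; "q": joint angles; "qd": joint speeds; "joint_efforts": joint torques, N m; "ee_pos": TCP position; "tcp_rot": TCP orientation; "wrist_force": force on the tool from outside, world axes, zero at the start; "torque": the same for the moment, N m; "opening": finger opening in m; "grasp_force": force on a finger pad.
Only numpy, scipy, OpenCV 4.12 (cv2) and the standard library are available. Lean on these libraries where they do the work, as an engineer would, in place of code of your own. Each camera call takes 0.05 s, during which the arm holds its last target. There are 200 camera calls.

## Working session

There is one attempt and no reset: what is moved stays moved. The work goes in short steps, Python scripts to look and compute and a tool call to move; the robot and the scene stay as the last step left them, time stands still between calls to the robot, and variables do not carry over. Pictures are saved under pics/ and viewed, at most 10 in all, crops included, and the job is handed in when it is done.

Besides the shell and the picture viewer there is one more tool, called after "Call:" as name(argument=value, ...), one argument or row to a line, values as JSON. send_rows: Moves the arm, as the interface text tells. Its arguments: {"type":"object","properties":{"moves":{"type":"array"},"squeeze":{"type":"number"}},"required":["moves"]}

```bash
mkdir -p pics; cat > h.py <<'E'
import numpy as np, cv2
from workcell import bot
def ray(c,px,z):
    K,R,t=map(np.array,(c["camera_matrix"],c["R"],c["t"]))
    d=R.T@np.linalg.solve(K,[px[0],px[1],1]); o=-R.T@t
    return (o+d*(z-o[2])/d[2]).round(4)
Z=dict(disc_top=.096,tbar_top=.096,stub_top=.096,disc_station=.06,tbar_station=.06,stub_station=.06,jig=0,collar=.06,shaft=.06,oil=0,wrench=0)
E
python3 - <<'E'
from h import *
for n in("top","scene"):
    c=bot.camera(n); cv2.imwrite(f"pics/{n}0.png",c["color"][...,::-1])
    print(n,-np.array(c["R"]).T@c["t"])
    for k,z in Z.items():
        for d in bot.landmark_of(n,k)[:2]: print(k,round(d["p"],2),np.round(d["pixel"],1),ray(c,d["pixel"],z))
print(bot.get_obs())
E
```

```text
top [0.36325493 0.06170386 1.31698825]
disc_top 0.44 [310.2 215.7] [0.5964 0.0977 0.096 ]
tbar_top 0.48 [362.9 250.7] [ 0.513  -0.0405  0.096 ]
stub_top 0.54 [353.2 199.4] [ 0.6449 -0.0114  0.096 ]
disc_station 0.69 [309.7 217.5] [0.5984 0.0998 0.06  ]
tbar_station 0.56 [360.8 252.1] [ 0.5135 -0.0382  0.06  ]
stub_station 0.59 [356.4 200.2] [ 0.6515 -0.0222  0.06  ]
stub_station 0.37 [362.5 248.8] [ 0.5223 -0.0424  0.06  ]
jig 0.96 [341.7 219.6] [0.6081 0.0127 0.    ]
collar 0.44 [380.6 213.7] [ 0.618  -0.0875  0.06  ]
shaft 0.6 [359.7 251.1] [ 0.5159 -0.0353  0.06  ]
shaft 0.5 [324.3 176.9] [0.7116 0.0665 0.06  ]
oil 0.69 [426.2 243.3] [ 0.5537 -0.2212  0.    ]
wrench 0.94 [248.5 182.4] [0.7016 0.2795 0.    ]
wrench 0.75 [364.9 252. ] [ 0.5215 -0.0541  0.    ]
scene [1.24211879 0.29537026 0.62214709]
disc_top 0.67 [220.  179.4] [ 0.6547 -0.1358  0.096 ]
disc_top 0.58 [345.6 191.9] [0.6033 0.1104 0.096 ]
tbar_top 0.47 [293.1 151.1] [ 0.5084 -0.0404  0.096 ]
stub_top 0.49 [272.  190.6] [ 0.6503 -0.0236  0.096 ]
disc_station 0.67 [341.8 204.8] [0.6015 0.1035 0.06  ]
disc_station 0.47 [
[... 421 characters left out ...]
 [ 0.4255 -0.0827  0.    ]
{'time': 1.2, 'q': array([-7.04728582e+01,  4.97946808e+00,  1.00777775e+01,  9.51003171e+01,
        1.56082472e-04,  9.00007413e+01]), 'qd': array([ 0.00265603,  0.03338934,  0.0209281 ,  0.10015825, -0.06322074,
        0.07154153]), 'joint_efforts': array([ 2.60183355e-03, -5.20096815e+01,  4.64863408e+01,  1.75205307e-03,
       -4.53885207e-05,  2.41972663e-05]), 'ee_pos': array([ 0.18383626, -0.51835474,  0.23127478]), 'tcp_rot': array([-1.79997992e+02, -1.56056497e-04,  1.95264005e+01]), 'wrist_force': array([-0.34113863, -0.08795883, -0.45129511]), 'torque': array([ 0.01477995, -0.00833881, -0.01183441]), 'grasp_force': 0.0, 'opening': 0.08546399620863351}
```

```bash
python3 - <<'E'
import cv2,numpy as np
a=cv2.imread("pics/top0.png")[140:290,230:450]; b=cv2.imread("pics/scene0.png")[110:260,190:410]
cv2.imwrite("pics/both.png",np.vstack([cv2.resize(x,(0,0),fx=2,fy=2,interpolation=2) for x in(a,b)])) 
E
```

```text
(no output)
```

View pics/both.png

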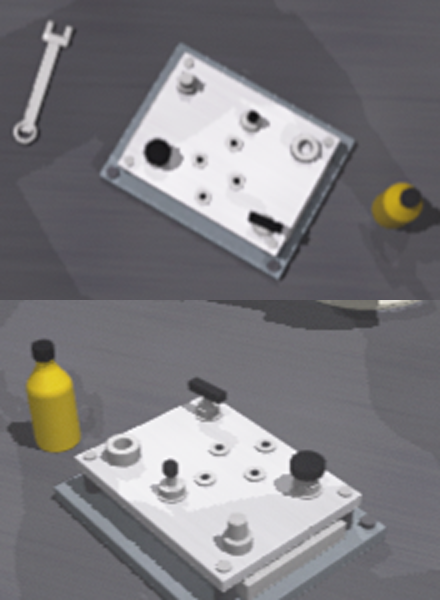

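The top crop shows the disc at about (308,216), the stub at (356,198) and the T-bar at (362,250) in full-image pixels. These agree with the network results. The lone false hit is the oil cap, reported as disc_top. Next I move above the disc with the fingers shut.

Call:
send_rows(
  moves=[0.7,1,0,0,0,0,1,0.7,1,0,0,0,0,1,0.7,1,0,0,0,0,1,0.7,1,0,0,0,0,1,0.7,1,0,0,0,0,1,0.7,1,0,0,0,0,1,0.7,1,0,0,0,0,1,0.7,1,0,0,0,0,1],
)

```text
time: 2.2
ee_pos: [0.3243, -0.3175, 0.2314]
tcp_rot: [180.0, -0.0, 19.5]
wrist_force: [0.6, -0.7, 0.6]
opening: 0.0002
grasp_force: 0.0
```

Call:
send_rows(
  moves=[0.7,1,0,0,0,0,1,0.7,1,0,0,0,0,1,0.7,1,0,0,0,0,1,0.7,1,0,0,0,0,1,0.7,1,0,0,0,0,1,0.7,1,0,0,0,0,1,0.7,1,0,0,0,0,1,0.7,1,0,0,0,0,1],
)

```text
time: 3.2
ee_pos: [0.4644, -0.1175, 0.2314]
tcp_rot: [180.0, -0.0, 19.5]
wrist_force: [-0.2, -0.3, 0.4]
opening: 0.0001
grasp_force: 0.0
```

Call:
send_rows(
  moves=[0.7,1,0,0,0,0,1,0.7,1,0,0,0,0,1,0.7,1,0,0,0,0,1,0.7,1,0,0,0,0,1,0.7,1,0,0,0,0,1,0.5,1,0,0,0,0,1,0.4,0.5,0,0,0,0,1,0,0,0,0,0,0,1],
)

```text
time: 4.2
ee_pos: [0.5741, 0.0445, 0.2309]
tcp_rot: [-180.0, 0.0, 19.6]
wrist_force: [-0.6, 0.1, 0.6]
opening: -0.0004
grasp_force: 0.0
```

```bash
python3 - <<'E'
from h import *
c=bot.camera("wrist"); cv2.imwrite("pics/w1.png",c["color"][...,::-1])
print(-np.array(c["R"]).T@c["t"])
for k in("disc_top","tbar_top","stub_top","disc_station","tbar_station","stub_station"):
    for d in bot.landmark_of("wrist",k)[:2]: print(k,round(d["p"],2),np.round(d["pixel"],1),ray(c,d["pixel"],Z[k]))
o=bot.get_obs();print(o["time"],o["ee_pos"],o["tcp_rot"],o["opening"],o["wrist_force"])
E
```

```text
[0.64654253 0.06957924 0.37302071]
disc_top 0.9 [263.7 137. ] [0.597  0.1022 0.096 ]
tbar_top 0.66 [385.1 274. ] [ 0.5145 -0.039   0.096 ]
stub_top 0.68 [425.8 119.5] [ 0.6537 -0.0156  0.096 ]
disc_station 0.77 [272.8 127.8] [0.6013 0.101  0.06  ]
disc_station 0.59 [388.9 273.5] [ 0.4992 -0.0566  0.06  ]
tbar_station 0.63 [377.4 257.6] [ 0.5122 -0.0384  0.06  ]
stub_station 0.61 [415.9 119.9] [ 0.6513 -0.0184  0.06  ]
4.55 [0.57364767 0.04352899 0.23158321] [ 1.79991551e+02 -2.27742748e-02  1.94802228e+01] 0.00011715514951302364 [0.07026168 0.87497122 0.48999572]
```

View pics/w1.png

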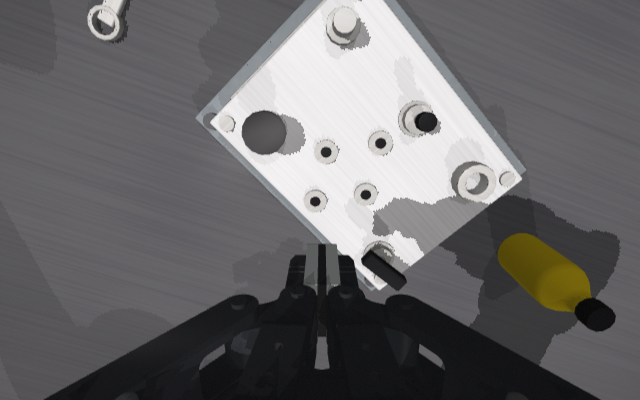

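The wrist view shows the disc at (264,131), the T-bar at (384,269) and the stub at (426,121), consistent with the estimates. I go over the disc and down to about 0.11 m.

Call:
send_rows(
  moves=[0.35,0.78,0,0,0,0,1,0.35,0.78,0,0,0,0,1,0.35,0.78,0,0,0,0,1,0,0,-1,0,0,0,1,0,0,-1,0,0,0,1,0,0,-1,0,0,0,1,0,0,-1,0,0,0,1,0,0,-0.7,0,0,0,1],
)

```text
time: 5.55
ee_pos: [0.6001, 0.1037, 0.1123]
tcp_rot: [-180.0, 0.1, 19.6]
wrist_force: [-1.4, -0.8, 0.1]
opening: 0.0005
grasp_force: 0.0
```

```bash
python3 - <<'E'
from h import *
c=bot.camera("wrist"); cv2.imwrite("pics/w2.png",c["color"][...,::-1])
for k in("disc_top","stub_top"):
    for d in bot.landmark_of("wrist",k)[:2]: print(k,round(d["p"],2),np.round(d["pixel"],1),ray(c,d["pixel"],Z[k]))
o=bot.get_obs();print(o["time"],o["ee_pos"],o["wrist_force"])
p=np.array(o["ee_pos"]); q=c["camera_matrix"]@(c["R"]@p+c["t"]); print(q/q[2])
E
```

```text
disc_top 0.81 [318.  249.3] [0.5986 0.1047 0.096 ]
disc_top 0.25 [582.4 228.4] [ 0.6542 -0.0166  0.096 ]
stub_top 0.84 [580.4 231.4] [ 0.6525 -0.0166  0.096 ]
5.7 [0.5998552  0.10313093 0.11314278] [-0.05113586  0.64210749  0.88283094]
[321.57046057 264.40561552   1.        ]
```

View pics/w2.png

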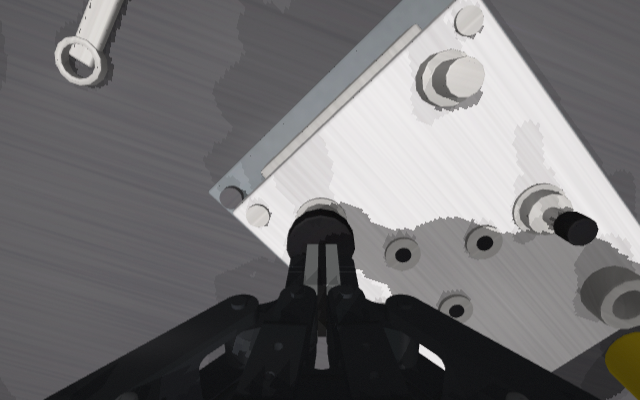

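The fingertips sit over the middle of the disc at (321,245). Pressing in small steps.

Call:
send_rows(
  moves=[0,0,-0.5,0,0,0,1,0,0,-0.2,0,0,0,1,0,0,-0.2,0,0,0,1,0,0,-0.12,0,0,0,1,0,0,-0.12,0,0,0,1,0,0,0,0,0,0,1],
)

```text
time: 6.45
ee_pos: [0.6002, 0.1026, 0.0852]
tcp_rot: [180.0, -0.0, 19.5]
wrist_force: [-0.2, 1.0, 2.5]
opening: 0.0
grasp_force: 1.0
```

Call:
send_rows(
  moves=[0,0,-0.06,0,0,0,1,0,0,0,0,0,0,1,0,0,0,0,0,0,1],
)

```text
time: 6.82
ee_pos: [0.6001, 0.1026, 0.0838]
tcp_rot: [180.0, -0.0, 19.5]
wrist_force: [-0.5, 0.2, 2.7]
opening: -0.0
grasp_force: 1.1
```

Call:
send_rows(
  moves=[0,0,-0.06,0,0,0,1,0,0,0,0,0,0,1,0,0,0,0,0,0,1],
)

```text
time: 7.2
ee_pos: [0.6001, 0.1026, 0.0824]
tcp_rot: [180.0, -0.0, 19.5]
wrist_force: [-0.9, 0.7, 3.8]
opening: 0.0003
grasp_force: 2.0
```

Call:
send_rows(
  moves=[0,0,-0.04,0,0,0,1,0,0,0,0,0,0,1,0,0,0,0,0,0,1],
)

```text
time: 7.58
ee_pos: [0.6002, 0.1027, 0.0817]
tcp_rot: [180.0, -0.0, 19.5]
wrist_force: [-1.7, -0.2, 6.1]
opening: -0.0003
grasp_force: 3.1
```

Call:
send_rows(
  moves=[0,0,-0.04,0,0,0,1,0,0,0,0,0,0,1,0,0,0,0,0,0,1],
)

```text
time: 7.95
ee_pos: [0.6002, 0.1027, 0.081]
tcp_rot: [180.0, -0.0, 19.5]
wrist_force: [-2.6, 0.3, 8.3]
opening: -0.0001
grasp_force: 4.1
```

Call:
send_rows(
  moves=[0,0,0.1,0,0,0,1,0,0,0.5,0,0,0,1,0,0,1,0,0,0,1,0,0,1,0,0,0,1,0,0,1,0,0,0,1,0,0,0,0,0,0,1],
)

```text
time: 8.7
ee_pos: [0.6009, 0.1027, 0.1725]
tcp_rot: [180.0, -0.2, 19.5]
wrist_force: [0.2, -0.8, -0.4]
opening: 0.0001
grasp_force: 0.0
```

```bash
python3 - <<'E'
from h import *
c=bot.camera("wrist"); cv2.imwrite("pics/w3.png",c["color"][...,::-1])
for k in("disc_top","tbar_top","stub_top"):
    for d in bot.landmark_of("wrist",k)[:2]: print(k,round(d["p"],2),np.round(d["pixel"],1),ray(c,d["pixel"],Z[k]))
c=bot.camera("scene"); cv2.imwrite("pics/s3.png",cv2.resize(c["color"][130:230,240:400,::-1],(0,0),fx=4,fy=4))
o=bot.get_obs();print(o["time"],o["ee_pos"],o["wrist_force"])
E
```

```text
disc_top 0.92 [316.7 205.8] [0.6021 0.1063 0.096 ]
disc_top 0.54 [415.8 197.7] [0.63   0.0451 0.096 ]
stub_top 0.63 [513.1 197.2] [ 0.6523 -0.0165  0.096 ]
8.95 [0.5996218  0.10255206 0.16902509] [-0.29846233 -0.65521108  0.12984859]
```

View pics/s3.png

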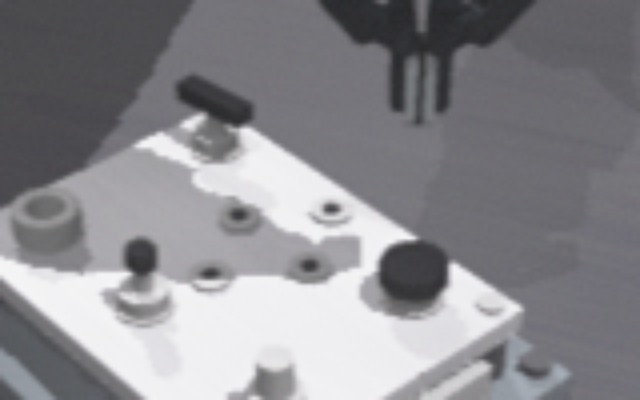

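The disc now rests on its boss (head at (415,270) in the crop). On to the T-bar.

Call:
send_rows(
  moves=[-0.57,-0.94,0,0,0,0,1,-0.57,-0.94,0,0,0,0,1,-0.57,-0.94,0,0,0,0,1,-0.57,-0.94,0,0,0,0,1,-0.57,-0.94,0,0,0,0,1,-0.57,-0.94,0,0,0,0,1,0,0,-1,0,0,0,1,0,0,-1,0,0,0,1],
)

```text
time: 9.95
ee_pos: [0.5142, -0.0387, 0.1192]
tcp_rot: [-180.0, 0.0, 19.5]
wrist_force: [-0.6, -0.9, -0.0]
opening: -0.0
grasp_force: 0.0
```

Call:
send_rows(
  moves=[0,0,-0.2,0,0,0,1,0,0,0,0,0,0,1],
)

```text
time: 10.2
ee_pos: [0.5144, -0.0383, 0.1153]
tcp_rot: [-180.0, 0.0, 19.5]
wrist_force: [-0.6, 0.2, -0.1]
opening: 0.0001
grasp_force: 0.0
```

```bash
python3 - <<'E'
from h import *
c=bot.camera("wrist"); cv2.imwrite("pics/w4.png",c["color"][...,::-1])
for k in("tbar_top","stub_top"):
    for d in bot.landmark_of("wrist",k)[:2]: print(k,round(d["p"],2),np.round(d["pixel"],1),ray(c,d["pixel"],Z[k]))
o=bot.get_obs();print(o["time"],o["ee_pos"],o["wrist_force"])
E
```

```text
tbar_top 0.7 [321.1 244.4] [ 0.5147 -0.0384  0.096 ]
10.35 [ 0.51506113 -0.038321    0.11625271] [0.67474194 0.68593893 0.27200516]
```

View pics/w4.png

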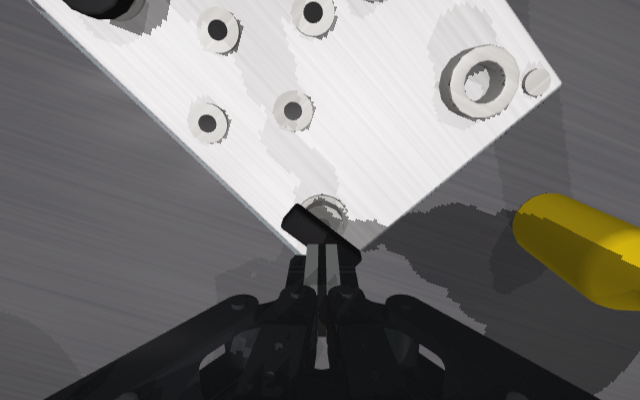

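The T-bar's visible outline is centred near (322,235), with the fingers on its centre and perhaps 2 mm short. I nudge forward and press.

Call:
send_rows(
  moves=[0.08,0.03,-0.3,0,0,0,1,0,0,-0.3,0,0,0,1,0,0,-0.2,0,0,0,1,0,0,-0.2,0,0,0,1,0,0,-0.12,0,0,0,1,0,0,-0.1,0,0,0,1,0,0,0,0,0,0,1,0,0,0,0,0,0,1],
)

```text
time: 11.35
ee_pos: [0.5166, -0.0376, 0.0848]
tcp_rot: [-180.0, 0.0, 19.5]
wrist_force: [-0.8, 0.8, 1.0]
opening: -0.0
grasp_force: 0.7
```

Call:
send_rows(
  moves=[0,0,-0.06,0,0,0,1,0,0,0,0,0,0,1,0,0,0,0,0,0,1],
)

```text
time: 11.72
ee_pos: [0.5166, -0.0376, 0.0833]
tcp_rot: [180.0, -0.0, 19.5]
wrist_force: [-1.6, 0.1, 2.0]
opening: 0.0003
grasp_force: 1.1
```

Call:
send_rows(
  moves=[0,0,-0.06,0,0,0,1,0,0,0,0,0,0,1,0,0,0,0,0,0,1],
)

```text
time: 12.1
ee_pos: [0.5167, -0.0376, 0.0821]
tcp_rot: [180.0, -0.0, 19.5]
wrist_force: [-2.2, -0.2, 4.8]
opening: 0.0
grasp_force: 2.5
```

Call:
send_rows(
  moves=[0,0,-0.04,0,0,0,1,0,0,0,0,0,0,1,0,0,0,0,0,0,1],
)

```text
time: 12.48
ee_pos: [0.5167, -0.0376, 0.0813]
tcp_rot: [180.0, -0.0, 19.5]
wrist_force: [-2.6, 0.5, 6.8]
opening: 0.0001
grasp_force: 3.5
```

Call:
send_rows(
  moves=[0,0,-0.03,0,0,0,1,0,0,0,0,0,0,1,0,0,0.1,0,0,0,1,0,0,0.5,0,0,0,1,0,0,1,0,0,0,1,0,0,0.7,0,0,0,1],
)

```text
time: 13.22
ee_pos: [0.5169, -0.0377, 0.139]
tcp_rot: [180.0, -0.1, 19.5]
wrist_force: [-0.3, 0.3, -0.5]
opening: 0.0001
grasp_force: 0.0
```

Call:
send_rows(
  moves=[0.9,0.14,0,0,0,0,1,0.9,0.14,0,0,0,0,1,0.9,0.14,0,0,0,0,1,0.9,0.14,0,0,0,0,1,0.9,0.14,0,0,0,0,1,0.93,0.14,0,0,0,0,1,0,0,-0.8,0,0,0,1,0,0,0,0,0,0,1],
)

```text
time: 14.22
ee_pos: [0.6517, -0.0166, 0.1159]
tcp_rot: [-179.9, 0.2, 19.5]
wrist_force: [-0.6, -0.4, -1.2]
opening: -0.0002
grasp_force: 0.0
```

```bash
python3 - <<'E'
from h import *
c=bot.camera("wrist"); cv2.imwrite("pics/w5.png",c["color"][...,::-1])
for k in("stub_top",):
    for d in bot.landmark_of("wrist",k)[:2]: print(k,round(d["p"],2),np.round(d["pixel"],1),ray(c,d["pixel"],Z[k]))
o=bot.get_obs();print(o["time"],o["ee_pos"],o["wrist_force"])
c=bot.camera("scene"); s=cv2.resize(c["color"][130:230,240:400,::-1],(640,400))
cv2.imwrite("pics/s5.png",np.vstack([cv2.imread("pics/w5.png")[140:320,:],s]))
E
```

```text
14.325 [ 0.65220373 -0.01666583  0.11800336] [-0.1661196  -0.37712056  0.20407674]
```

View pics/s5.png

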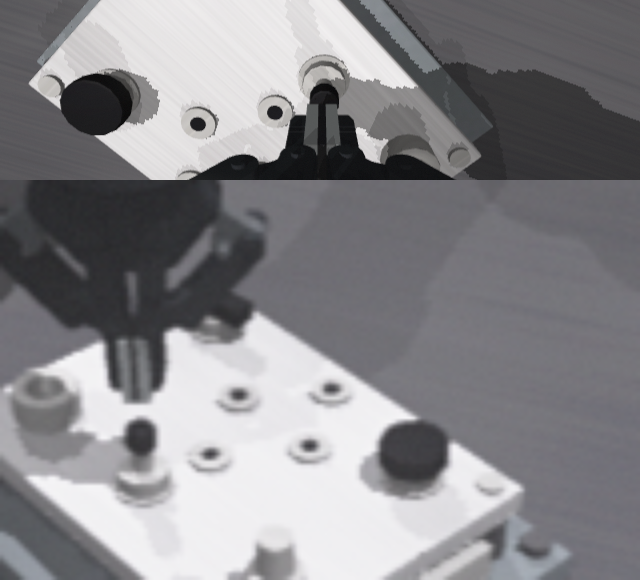

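The T-bar is down, and the stub is under the fingers at about (323,237) in the wrist picture. I nudge 2 mm forward and press.

Call:
send_rows(
  moves=[0.08,0.03,-0.3,0,0,0,1,0,0,-0.3,0,0,0,1,0,0,-0.24,0,0,0,1,0,0,-0.2,0,0,0,1,0,0,-0.12,0,0,0,1,0,0,-0.1,0,0,0,1,0,0,0,0,0,0,1,0,0,0,0,0,0,1],
)

```text
time: 15.38
ee_pos: [0.6543, -0.0159, 0.086]
tcp_rot: [180.0, 0.0, 19.5]
wrist_force: [-0.8, -0.2, 1.5]
opening: 0.0
grasp_force: 0.8
```

Call:
send_rows(
  moves=[0,0,-0.06,0,0,0,1,0,0,0,0,0,0,1,0,0,0,0,0,0,1],
)

```text
time: 15.75
ee_pos: [0.6544, -0.0158, 0.0845]
tcp_rot: [-180.0, -0.0, 19.5]
wrist_force: [-1.8, 0.4, 2.9]
opening: 0.0003
grasp_force: 1.1
```

Call:
send_rows(
  moves=[0,0,-0.08,0,0,0,1,0,0,0,0,0,0,1,0,0,0,0,0,0,1],
)

```text
time: 16.12
ee_pos: [0.6544, -0.0159, 0.0826]
tcp_rot: [180.0, -0.0, 19.5]
wrist_force: [-1.5, -0.1, 4.2]
opening: 0.0003
grasp_force: 1.7
```

Call:
send_rows(
  moves=[0,0,-0.06,0,0,0,1,0,0,0,0,0,0,1,0,0,0,0,0,0,1],
)

```text
time: 16.5
ee_pos: [0.6544, -0.0159, 0.0815]
tcp_rot: [180.0, -0.0, 19.5]
wrist_force: [-1.2, 0.2, 6.1]
opening: 0.0002
grasp_force: 3.3
```

Press once more slightly, lift, and back off for a clear view.

Call:
send_rows(
  moves=[0,0,-0.03,0,0,0,1,0,0,0,0,0,0,1,0,0,0.1,0,0,0,1,0,0,0.5,0,0,0,1,0,0,1,0,0,0,1,0,0,1,0,0,0,1,0,0,1,0,0,0,1,0,0,1,0,0,0,1],
)

```text
time: 17.5
ee_pos: [0.6544, -0.0159, 0.1965]
tcp_rot: [180.0, -0.0, 19.5]
wrist_force: [0.2, -0.6, -0.5]
opening: -0.0002
grasp_force: 0.0
```

Call:
send_rows(
  moves=[-1,0,0,0,0,0,1,-1,0,0,0,0,0,1,-1,0,0,0,0,0,1,-1,0,0,0,0,0,1,-1,0,0,0,0,0,1,-1,0,0,0,0,0,1,-1,0,0,0,0,0,1,0,0,0,0,0,0,1],
)

```text
time: 18.5
ee_pos: [0.4786, -0.0159, 0.1963]
tcp_rot: [180.0, -0.1, 19.5]
wrist_force: [-0.1, 0.6, -0.7]
opening: -0.0002
grasp_force: 0.0
```

```bash
python3 - <<'E'
from h import *
c=bot.camera("scene"); s=c["color"][100:250,180:410,::-1]
cv2.imwrite("pics/s6.png",cv2.resize(s,(0,0),fx=3.4,fy=3.4,interpolation=2))
o=bot.get_obs();print(o["time"],o["ee_pos"],o["wrist_force"])
E
```

```text
18.55 [ 0.47939458 -0.0158879   0.19607376] [ 0.98473396  1.35245866 -0.33391543]
```

View pics/s6.png

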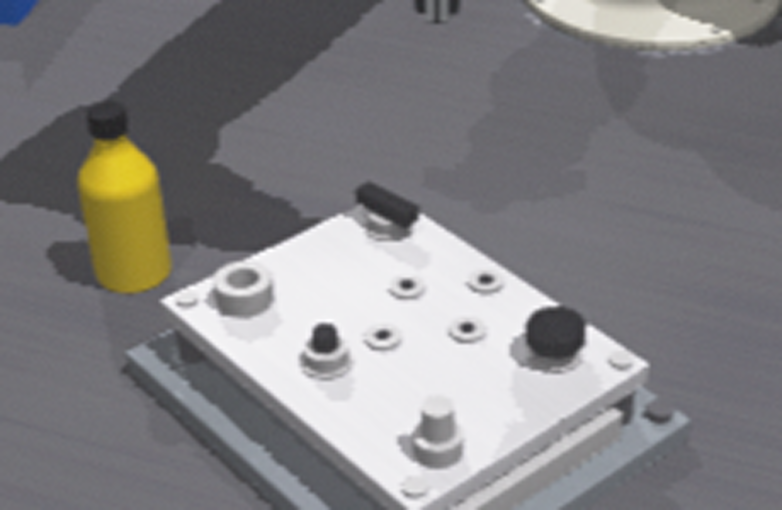

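All three heads now rest on their bosses: stub (325,340), T-bar (388,205), disc (555,332). The loose parts have not moved.

```bash
python3 -c "
from workcell import bot
print(bot.job_done())"
```

```text
the job is handed in; nothing more can be done
None
```

I pressed all three pins down onto their bosses in the order asked (disc, T-bar, stub). The highest press reading was about 8 N, the last picture shows no loose parts moved, and I handed the job in at about 18.6 s; no verdict came back.

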